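# Put the impact sockets back in the tray in order of size

## Robot

A 6-joint arm with a two-finger parallel gripper is mounted at the origin on the work surface. World frame = base frame: x ahead of the robot, y to its left, z up, the work surface at z = 0. Lengths are in m, angles in rad, forces in N, time in s.
With the tool pointing down it reaches from about 0.325 to 0.875 m from the base axis. Payload 4.4 kg.
Tool frame: the origin (TCP) lies midway between the tips of the shut fingers; the grasp point (between the pads) lies 19 mm behind it; z points along the fingers, y is the direction in which the jaws open and shut (so a half turn about z gives the same grasp; the last joint's range is limited). The gripper opens to 85 mm and grips with 20 to 120 N. Pads are 22 mm wide; open, the fingers measure 114 mm over their backs; the gripper's body (76 mm by 85 mm) begins 54 mm behind the grasp point. The pads swing forward as they close: fully open they stand 13 mm farther back than shut.
Start: joints at [1.117, 0.207, 1.542, -0, 1.393, -0.15], TCP at [0.171, 0.549, 0.202] pointing down, gripper open.
Joint ranges: [-2.73, 2.73], [-0.86, 2.22], [0.23, 2.46], [-1.11, 4.25], [0.08, 2.63], [-2.82, 2.82]. Speed limits (rad/s): [2.79, 2.79, 3.14, 3.14, 3.14, 3.14].

## Interface

Orientations are given as a unit quaternion [x, y, z, w].
In Python, from bench import * gives the robot as it stands.
- The arm moves only by the shell command python3 -m inch 'ROWS' [OPENING]. ROWS is JSON, a list of rows, each an object with "delta_pos": the shift along the world's x, y, z in m, a list of three; "roll": the turn about the world's z in degrees. In form: [{"delta_pos": [tx, ty, tz], "roll": roll}, ...]. A call has 1 to 20 rows; each row is the pose to reach, as a shift and turn from the pose measured when the call began; what a row does not reach only later rows make up. A row lasts 1/8 s, in which the tool goes at most 62.5 mm and 10.7 degrees, less where a joint would pass 70% of its speed; a pose out of reach is approached as far as the arm can. A call with a gripper value outside its range is refused whole. OPENING is the opening in per cent of the stroke, from 0 (shut) to 100 (fully open), set as the call begins (- or left out, the last holds). The fingers move at their own pace and stop on an object; the grip force is fixed at half the most. Time passes only in rows, so rows that repeat a pose let the fingers close. It gives the time, the measured TCP pose, the force and the opening at its end, in the units of the state.
- state(): the state, without advancing time (a new reading comes with each control period).
- grab_frame(name): name is "scene" or "top" or "wrist"; returns the picture (384x512x3 uint8, red, green, blue); there is no depth.
- calibration(name): a dict with "mtx" (3x3 intrinsics, pixels), "R" (3x3) and "t" (3): a world point X has camera coordinates R X + t; the wrist camera has in their place "hand_eye" (4x4, takes a point from camera to tool coordinates, whose origin is the TCP and whose axes are the flange's). Camera axes: x right, y down, z forward; pixel columns grow to the right and rows downward; lengths in m; the calibration is good to about 2 mm. A picture is of the moment at which its call begins: read the wrist's pose just before it. calibration takes no time and is no camera call.
- sign_off(): hands the job in, once; it reports no verdict.
The state is a dict: "clock": time; "joint_pos": joint angles; "joint_vel": joint speeds; "joint_efforts": joint torques, N m; "tool_pos": TCP position; "tcp_rot": TCP orientation; "wrist_force": force on the tool from outside, world axes, zero at the start; "torque": the same for the moment, N m; "gripper_width": finger opening in m.
Only numpy, scipy, OpenCV 4.12 (cv2) and the standard library are available. Lean on these libraries where they do the work, as an engineer would, in place of code of your own. Each camera call takes 0.05 s, during which the arm holds its last target. There are 200 camera calls.

## Task

Fill the gap in the red socket tray: stand the four loose impact sockets upright, open end up as they are now, on the four white spots between the two sockets already there, one centred on each spot, so that the whole row steps evenly in size from the small socket at one end to the big one at the other. Leave the two end sockets where they stand.

Things in the scene. Friction and masses are not known exactly. Their poses are not given: they have to be found in the camera images.
- socket_37: Loose dark-grey steel impact socket: an upright round cylinder 37 mm in outer diameter and 50 mm high (its lowest 16 mm are 4 mm less in diameter), with a hexagon opening in its top, about 200 g. At the start it stands on the bench in front of the tray. Origin: centre of its underside; z up along its axis, which way x points does not matter.
- socket_44: Loose dark-grey steel impact socket: an upright round cylinder 44 mm in outer diameter and 54 mm high (its lowest 16 mm are 4 mm less in diameter), with a hexagon opening in its top, about 290 g. At the start it stands on the bench in front of the tray. Origin: centre of its underside; z up along its axis, which way x points does not matter.
- socket_51: Loose dark-grey steel impact socket: an upright round cylinder 51 mm in outer diameter and 58 mm high (its lowest 16 mm are 4 mm less in diameter), with a hexagon opening in its top, about 400 g. At the start it stands on the bench in front of the tray. Origin: centre of its underside; z up along its axis, which way x points does not matter.
- socket_58: Loose dark-grey steel impact socket: an upright round cylinder 58 mm in outer diameter and 62 mm high (its lowest 16 mm are 4 mm less in diameter), with a hexagon opening in its top, about 530 g. At the start it stands on the bench in front of the tray. Origin: centre of its underside; z up along its axis, which way x points does not matter.
- socket_30: The smallest impact socket, same look, 30 mm in diameter and 46 mm high, loose, already standing in the tray at one end of the row (which end changes from start to start); it stays there. Origin: centre of its underside, z up.
- socket_65: The biggest impact socket, same look, 65 mm in diameter and 66 mm high, loose, already standing in the tray at one end of the row (which end changes from start to start); it stays there. Origin: centre of its underside, z up.
- place_1: White painted spot, 38 mm across, free place 1 of the four between the end sockets, counted from the robot's right (-y) to its left. Origin: its centre, on the tray floor, 4 mm above the bench; x across the tray, y along the row, z up. Spots are 86 mm apart, the end sockets 86 mm beyond the outer ones. The red tray is fixed: 520 by 120 mm, rim 16 mm above the bench.
- place_2: White painted spot, 38 mm across, free place 2 of the four between the end sockets, counted from the robot's right (-y) to its left. Origin: its centre, on the tray floor, 4 mm above the bench; x across the tray, y along the row, z up. Spots are 86 mm apart, the end sockets 86 mm beyond the outer ones. The red tray is fixed: 520 by 120 mm, rim 16 mm above the bench.
- place_3: White painted spot, 38 mm across, free place 3 of the four between the end sockets, counted from the robot's right (-y) to its left. Origin: its centre, on the tray floor, 4 mm above the bench; x across the tray, y along the row, z up. Spots are 86 mm apart, the end sockets 86 mm beyond the outer ones. The red tray is fixed: 520 by 120 mm, rim 16 mm above the bench.
- place_4: White painted spot, 38 mm across, free place 4 of the four between the end sockets, counted from the robot's right (-y) to its left. Origin: its centre, on the tray floor, 4 mm above the bench; x across the tray, y along the row, z up. Spots are 86 mm apart, the end sockets 86 mm beyond the outer ones. The red tray is fixed: 520 by 120 mm, rim 16 mm above the bench.
Things that resemble listed ones, but are neither listed nor needed, are in the scene too. Leave any orange or pink look-alike of the socket_30 alone.

How it is judged:
By the outcome, as a careful person would: the job done as asked, in the order asked, and still so for the second after the job is handed in, with the robot touching nothing.
It also fails if it takes over 96 s, if anything falls off the work surface, if the arm or the gripper's body presses on something with over 40 N, if the wrist force passes 120 N, or if a joint passes its speed limit or range.

## Working session

There is one attempt and no reset: what is moved stays moved. The work goes in short steps, Python scripts to look and compute and a shell command to move; the robot and the scene stay as the last step left them, time stands still between calls to the robot, and variables do not carry over. Pictures are saved under pics/ and viewed, about 12 in all and at most 16, crops included, and the job is handed in when it is done.

```bash
mkdir -p pics
python3 - <<'E'
from bench import *
import cv2,numpy as np
for n in("top","scene"):
    im=grab_frame(n); cv2.imwrite(f"pics/{n}0.png",im[:,:,::-1])
    c=calibration(n); print(n,c["mtx"],c["R"],c["t"])
print(calibration("wrist"))
print(state())
E
```

```text
top [[462.40511851   0.         254.94850278]
 [  0.         462.40511851 190.75993127]
 [  0.           0.           1.        ]] [[ 0.02473302 -0.99962198 -0.01200765]
 [-0.99724945 -0.02383127 -0.07018268]
 [ 0.06987     0.01371045 -0.99746188]] [0.07630577 0.58619488 1.051436  ]
scene [[347.49390361   0.         257.67283741]
 [  0.         347.49390361 194.28266098]
 [  0.           0.           1.        ]] [[ 0.82296452  0.56807214  0.00484256]
 [ 0.44433319 -0.63834609 -0.62855571]
 [-0.35397376  0.51943076 -0.77774949]] [-0.52316392 -0.15768217  1.0174767 ]
{'mtx': array([[279.9919494 ,   0.        , 253.95038124],
       [  0.        , 279.9919494 , 190.09295392],
       [  0.        ,   0.        ,   1.        ]]), 'hand_eye': array([[ 2.81670043e-04, -9.55272330e-01, -2.95727403e-01,
         7.49931725e-02],
       [ 9.99999919e-01,  1.84139964e-04,  3.57647639e-04,
         1.15103357e-04],
       [-2.87195660e-04, -2.95727480e-01,  9.55272304e-01,
        -1.71866029e-01],
       [ 0.00000000e+00,  0.00000000e+00,  0.00000000e+00,
         1.00000000e+00]])}
{'clock': 0.1, 'joint_pos': array([ 1.11750416e+00,  2.07373461e-01,  1.54279338e+00, -2.02389567e-05,
        1.39351446e+00, -1.50537575e-01]), 'joint_vel': array([ 0.00046106, -0.00142721, -0.00358045,  0.00276069, -0.00015846,
        0.00044297]), 'joint_efforts': array([-8.04033243e-04, -3.84090006e+01, -2.92550379e+01, -3.59764053e-04,
        4.84056654e-03,  1.14371846e-05]), 'tool_pos': array([0.1711469 , 0.54816354, 0.20072838]), 'tcp_rot': array([ 1.50797962e-01,  9.88564052e-01, -1.00005129e-03, -3.01020769e-04]), 'wrist_force': array([-0.04839502, -0.66873562,  0.35520284]), 'torque': array([ 0.00750443,  0.00820167, -0.01013867]), 'gripper_width': 0.08544759858558475}
```

View pics/top0.png

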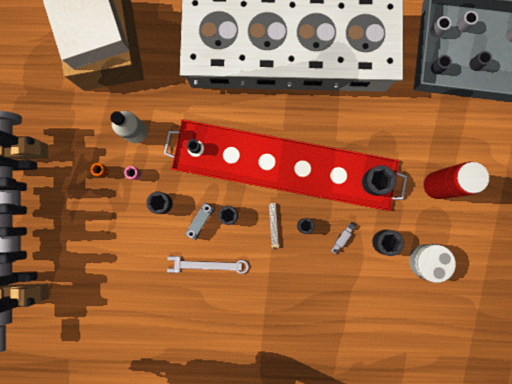

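View pics/scene0.png

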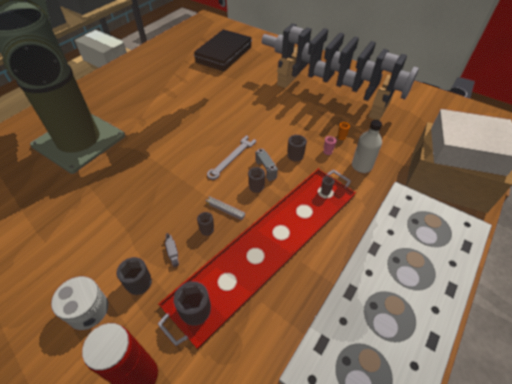

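The top view shows the 30 socket at (195,147) (+y end) and the 65 socket at (380,180) (-y end). The spots are at (231,155), (267,162), (303,169) and (339,176). The four loose sockets are at (160,203), (229,215), (306,226) and (388,242). The orange (97,170) and pink (131,172) rings are look-alikes to leave alone. Next I'll measure the loose sockets' sizes and confirm them in a crop.

```bash
cat > h.py <<'E'
from bench import *
import cv2,numpy as np
from scipy.spatial.transform import Rotation as Ro
def cam(name,s=None):
    c=calibration(name);K=c["mtx"]
    if name=="wrist":
        T=np.eye(4);T[:3,:3]=Ro.from_quat(s["tcp_rot"]).as_matrix();T[:3,3]=s["tool_pos"]
        M=T@c["hand_eye"];return K,M[:3,:3],M[:3,3]
    return K,c["R"].T,-c["R"].T@c["t"]
def ray(C,uv,z):
    K,R,o=C;d=R@np.linalg.solve(K,[uv[0],uv[1],1.]);return o+d*(z-o[2])/d[2]
def proj(C,X):
    K,R,o=C;p=K@(R.T@(np.asarray(X)-o));return p[:2]/p[2]
E
python3 - <<'E'
from h import *
im=cv2.imread("pics/top0.png");C=cam("top")
hsv=cv2.cvtColor(im,cv2.COLOR_BGR2HSV)
w=((hsv[...,1]<60)&(hsv[...,2]>200)).astype(np.uint8);w[:,:205]=0;w[:,360:]=0;w[:140]=0;w[190:]=0
n,l,st,ce=cv2.connectedComponentsWithStats(w)
for i in range(1,n):
    if st[i,4]>60: print("spot",ce[i].round(1),st[i,4],ray(C,ce[i],.004).round(4))
# dark grey low-saturation
d=((hsv[...,2]<75)&(hsv[...,1]<110)).astype(np.uint8)
n,l,st,ce=cv2.connectedComponentsWithStats(d)
for i in range(1,n):
    if st[i,4]>80 and 130<ce[i][1]<260 and ce[i][0]>140:
        cn=cv2.findContours((l==i).astype(np.uint8),0,2)[0][0];c,r=cv2.minEnclosingCircle(cn)
        print("dark",ce[i].round(1),st[i],np.round(c,1),round(2*r,1),ray(C,c,.054).round(4))
crop=im[130:270,140:420];dm=cv2.cvtColor(d*255,cv2.COLOR_GRAY2BGR)[130:270,140:420]
v=np.vstack([cv2.resize(crop,None,fx=2.1,fy=2.1,interpolation=cv2.INTER_CUBIC),cv2.resize(dm,None,fx=2.1,fy=2.1)])
cv2.imwrite("pics/crop1.png",v)
E
```

```text
spot [230.7 154.5] 201 [0.6701 0.1504 0.004 ]
spot [266.5 161.3] 202 [0.6559 0.0652 0.004 ]
spot [302.2 168.2] 188 [ 0.6415 -0.0194  0.004 ]
spot [338.3 175. ] 198 [ 0.6274 -0.1048  0.004 ]
dark [193.9 145.9] [188 139  13  14 129] [194.2 145.9] 14.4 [0.6805 0.2303 0.054 ]
dark [378.9 180.4] [362 166  34  29 697] [378.7 179.9] 33.6 [ 0.6128 -0.187   0.054 ]
dark [159.  202.6] [148 192  24  22 342] [159.3 202.5] 24.4 [0.5503 0.3045 0.054 ]
dark [228.  214.7] [219 206  19  18 233] [227.6 214.9] 19.4 [0.5261 0.15   0.054 ]
dark [305.5 225.7] [298 219  16  15 199] [305.5 225.5] 16.6 [ 0.5068 -0.0247  0.054 ]
dark [387.9 242.3] [373 230  31  26 566] [387.7 242.4] 30.7 [ 0.4739 -0.2077  0.054 ]
```

View pics/crop1.png

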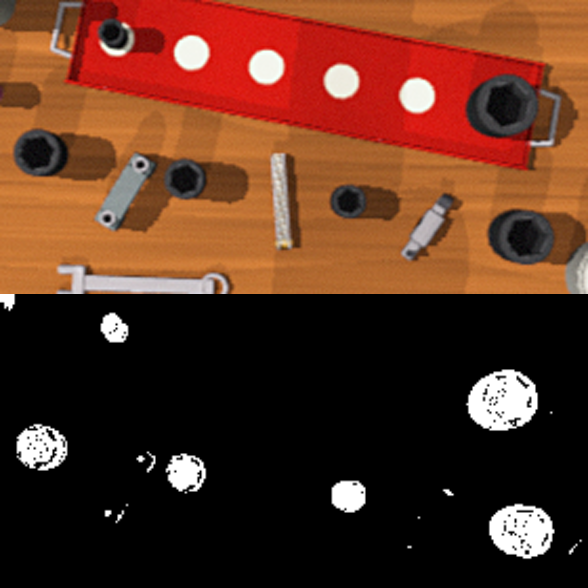

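The sizes are clear: (388,242) is 58, (160,203) is 51, (229,215) is 44 and (306,226) is 37. With the 65 at -y, the order is place_1=58, place_2=51, place_3=44, place_4=37. I'll set the jaws across the row (roll -82°), hover over the 51 first and check with the wrist camera.

```bash
python3 -m inch '[{"delta_pos":[0.35,-0.245,0],"roll":-82},{"delta_pos":[0.35,-0.245,0],"roll":-82},{"delta_pos":[0.35,-0.245,0],"roll":-82},{"delta_pos":[0.35,-0.245,0],"roll":-82},{"delta_pos":[0.35,-0.245,0],"roll":-82},{"delta_pos":[0.35,-0.245,0],"roll":-82},{"delta_pos":[0.379,-0.245,0],"roll":-82},{"delta_pos":[0.379,-0.245,0],"roll":-82},{"delta_pos":[0.379,-0.245,0],"roll":-82},{"delta_pos":[0.379,-0.245,0],"roll":-82},{"delta_pos":[0.379,-0.245,0],"roll":-82},{"delta_pos":[0.379,-0.245,0],"roll":-82}]' 100
cat > look.py <<'E'
from h import *
import sys
s=state();im=grab_frame("wrist")[:,:,::-1].copy();C=cam("wrist",s)
cv2.imwrite(f"pics/{sys.argv[1]}.png",im)
h=float(sys.argv[2]);exp=np.array([float(sys.argv[3]),float(sys.argv[4]),h])
hsv=cv2.cvtColor(im,cv2.COLOR_BGR2HSV);d=((hsv[...,2]<75)&(hsv[...,1]<110)).astype(np.uint8)
n,l,st,ce=cv2.connectedComponentsWithStats(d);p=proj(C,exp);print("tcp",s["tool_pos"].round(4),"exp px",p.round(1))
for i in range(1,n):
    if st[i,4]>300 and np.hypot(*(ce[i]-p))<60: print(st[i],ce[i].round(1),ray(C,ce[i],h).round(4))
E
python3 look.py w51 .058 .55 .304
```

```text
clock: 1.6
tool_pos: [0.5493, 0.3039, 0.2009]
tcp_rot: [0.762, 0.648, -0.0, -0.001]
wrist_force: [-0.5, 0.0, 0.1]
gripper_width: 0.0854
tcp [0.5493 0.3039 0.2009] exp px [254.3 172. ]
[237 151  34  30 673] [253.4 164.8] [0.5503 0.3124 0.058 ]
```

View pics/w51.png

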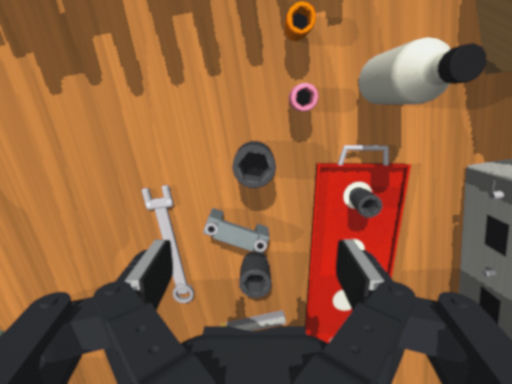

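The wrist view shows the 51's rim at about (254,165), with its camera-facing wall biasing the blob centroid. I'll correct for that by using the rim edge on the far side, in both views.

```bash
cat > look.py <<'E'
from h import *
import sys
def find(im,C,h,D,exp,tag=""):
    """top-rim centre: far rim edge (never hidden by the wall) minus radius; sideways = mid of extents"""
    hsv=cv2.cvtColor(im,cv2.COLOR_BGR2HSV);d=((hsv[...,2]<125)&(hsv[...,1]<115)).astype(np.uint8)
    n,l,st,ce=cv2.connectedComponentsWithStats(d);p=proj(C,[*exp,h])
    i=min((i for i in range(1,n) if st[i,4]>100),key=lambda i:np.hypot(*(ce[i]-p)))
    P=np.argwhere(l==i)[:,::-1]
    u=np.array(exp)-C[2][:2];u/=np.linalg.norm(u);v=np.array([-u[1],u[0]])
    X=np.array([ray(C,q,h)[:2] for q in P]);a=X@u;b=X@v;px=.5*h*0+.5*np.linalg.norm(ray(C,P[0],h)[:2]-ray(C,P[0]+[1,0],h)[:2])
    c=u*(a.max()+px-D/2)+v*(b.max()+b.min())/2
    print(tag,st[i],"width mm",round((np.ptp(b)+2*px)*1e3,1),"len",round((np.ptp(a)+2*px)*1e3,1),"centre",c.round(4))
    return c
H={51:.058,58:.062,44:.054,37:.050,65:.07,30:.05}
if __name__=="__main__":
    D=int(sys.argv[2]);s=state();im=grab_frame("wrist")[:,:,::-1].copy();C=cam("wrist",s)
    cv2.imwrite(f"pics/{sys.argv[1]}.png",im);print("tcp",s["tool_pos"].round(4))
    find(im,C,H[D],D/1000,[float(sys.argv[3]),float(sys.argv[4])],"wrist")
E
python3 - <<'E'
from look import *
im=cv2.imread("pics/top0.png");C=cam("top");
for D,e in((51,(.55,.305)),(44,(.526,.15)),(37,(.507,-.0247)),(58,(.474,-.208))): find(im,C,H[D],D/1000,e,D)
s=state();im=cv2.imread("pics/w51.png");Cw=cam("wrist",s)
find(im,Cw,.058,.051,(.55,.307),"w51")
find(im,Cw,.054,.044,(.526,.15),"w44")
print([ray(cam("top"),p,.075).round(3) for p in((413,263),(437,263),(456,263))])
hsv=cv2.cvtColor(im,cv2.COLOR_BGR2HSV);w=((hsv[...,1]<60)&(hsv[...,2]>200)).astype(np.uint8)
n,l,st,ce=cv2.connectedComponentsWithStats(w)
for i in range(1,n):
    if st[i,4]>100 and 320<ce[i][0]<390:print(st[i],ce[i],ray(Cw,ce[i],.004))
E
```

```text
51 [147 192  25  22 420] width mm 50.0 len 58.4 centre [0.5503 0.3081]
44 [218 206  20  19 295] width mm 43.5 len 45.8 centre [0.5264 0.1511]
37 [298 218  16  16 208] width mm 36.1 len 36.4 centre [ 0.5068 -0.0248]
58 [373 230  31  26 612] width mm 57.3 len 69.4 centre [ 0.4737 -0.2116]
w51 [ 233  141   43   47 1576] width mm 49.4 len 54.7 centre [0.551  0.3106]
w44 [ 239  248   33   50 1241] width mm 43.8 len 75.3 centre [0.5267 0.1529]
[array([ 0.432, -0.257,  0.075]), array([ 0.433, -0.309,  0.075]), array([ 0.434, -0.35 ,  0.075])]
[344 182  26  22 163] [353.43558282 189.54601227] [0.67896635 0.24475242 0.004     ]
[333 291  17  19 206] [340.71359223 301.15533981] [0.64875509 0.0640613  0.004     ]
```

```bash
python3 -m inch '[{"delta_pos":[0.001,0.005,-0.06],"roll":0},{"delta_pos":[0.001,0.005,-0.12],"roll":0},{"delta_pos":[0.001,0.005,-0.16],"roll":0},{"delta_pos":[0.001,0.005,-0.187],"roll":0},{"delta_pos":[0.001,0.005,-0.187],"roll":0},{"delta_pos":[0.001,0.005,-0.187],"roll":0}]' 100
python3 -m inch '[{"delta_pos":[0,0,0],"roll":0},{"delta_pos":[0,0,0],"roll":0},{"delta_pos":[0,0,0],"roll":0},{"delta_pos":[0,0,0],"roll":0},{"delta_pos":[0,0,0],"roll":0},{"delta_pos":[0,0,0],"roll":0},{"delta_pos":[0,0,0],"roll":0},{"delta_pos":[0,0,0],"roll":0}]' 0
```

```text
clock: 2.4
tool_pos: [0.5515, 0.3094, 0.0154]
tcp_rot: [0.762, 0.648, 0.001, -0.0]
wrist_force: [0.3, -0.3, 0.5]
gripper_width: 0.085
clock: 3.4
tool_pos: [0.5518, 0.3103, 0.018]
tcp_rot: [0.762, 0.648, 0.002, -0.001]
wrist_force: [-4.3, -0.0, 8.3]
gripper_width: 0.0483
```

The width reads 48.3 mm, under 51, so the pads may be touching the narrower foot. I'll re-grip 10 mm higher.

```bash
python3 -m inch '[{"delta_pos":[0,0,0],"roll":0},{"delta_pos":[0,0,0],"roll":0},{"delta_pos":[0,0,0],"roll":0},{"delta_pos":[-0.001,0,0.008],"roll":0},{"delta_pos":[-0.001,0,0.008],"roll":0},{"delta_pos":[-0.001,0,0.008],"roll":0}]' 85
python3 -m inch '[{"delta_pos":[0,0,0],"roll":0},{"delta_pos":[0,0,0],"roll":0},{"delta_pos":[0,0,0],"roll":0},{"delta_pos":[0,0,0],"roll":0},{"delta_pos":[0,0,0],"roll":0},{"delta_pos":[0,0,0],"roll":0},{"delta_pos":[0,0,0],"roll":0},{"delta_pos":[0,0,0],"roll":0}]' 0
python3 look.py g51 51 .551 .31
```

```text
clock: 4.15
tool_pos: [0.551, 0.3104, 0.0262]
tcp_rot: [0.762, 0.648, 0.002, -0.001]
wrist_force: [0.2, 0.7, -0.9]
gripper_width: 0.0727
clock: 5.15
tool_pos: [0.5544, 0.3156, 0.0389]
tcp_rot: [0.761, 0.648, 0.007, -0.001]
wrist_force: [-17.3, 0.4, 48.4]
gripper_width: -0.0003
tcp [0.5544 0.3156 0.0389]
wrist [    5   185   499   199 44972] width mm 358.2 len 149.2 centre [0.5422 0.2238]
```

View pics/g51.png

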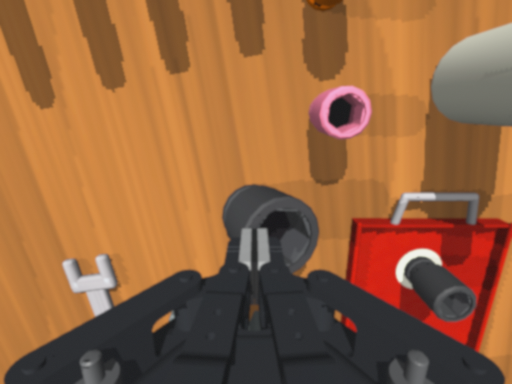

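The grip failed. The fingers shut and now press on the socket, which leans toward +x, with its rim at about (283,235). I'll lift straight up without opening so it can rock back upright, then look.

```bash
python3 -m inch '[{"delta_pos":[0,0,0.005],"roll":0},{"delta_pos":[0,0,0.01],"roll":0},{"delta_pos":[0,0,0.015],"roll":0},{"delta_pos":[0,0,0.02],"roll":0},{"delta_pos":[0,0,0.03],"roll":0},{"delta_pos":[0,0,0.05],"roll":0},{"delta_pos":[0,-0.02,0.11],"roll":0},{"delta_pos":[0,-0.02,0.16],"roll":0},{"delta_pos":[0,-0.02,0.16],"roll":0},{"delta_pos":[0,-0.02,0.16],"roll":0}]'
python3 look.py l51 51 .551 .31
python3 - <<'E'
from look import *
im=grab_frame("top")[:,:,::-1].copy();cv2.imwrite("pics/top1.png",im)
a=cv2.resize(im[100:280,80:300],None,fx=2.3,fy=2.3);b=cv2.imread("pics/l51.png")[60:384,100:420]
b=cv2.resize(b,(a.shape[0]*320//324,a.shape[0]));v=np.hstack([a,b]);v=cv2.resize(v,None,fx=.8,fy=.8);print(v.shape);cv2.imwrite("pics/c2.png",v)
E
```

```text
clock: 6.45
tool_pos: [0.5546, 0.2956, 0.1999]
tcp_rot: [0.761, 0.648, 0.008, -0.001]
wrist_force: [-0.1, -1.1, -0.6]
gripper_width: 0.0003
tcp [0.5546 0.2956 0.1999]
wrist [ 225  138   44   46 1561] width mm 49.9 len 53.5 centre [0.5503 0.3103]
(331, 731, 3)
```

View pics/c2.png

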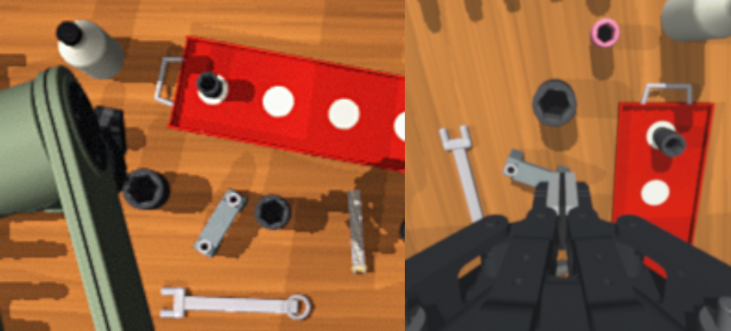

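The 51 has rocked back upright at (.5503,.3103). I'll grip it lower this time and combine close and lift in one call, so that loads don't shift the reference pose.

```bash
python3 -m inch '[{"delta_pos":[-0.004,0.0145,0],"roll":0},{"delta_pos":[-0.004,0.0145,0],"roll":0},{"delta_pos":[-0.004,0.0145,0],"roll":0},{"delta_pos":[-0.004,0.0145,0],"roll":0},{"delta_pos":[-0.004,0.0145,-0.06],"roll":0},{"delta_pos":[-0.004,0.0145,-0.12],"roll":0},{"delta_pos":[-0.004,0.0145,-0.16],"roll":0},{"delta_pos":[-0.004,0.0145,-0.191],"roll":0},{"delta_pos":[-0.004,0.0145,-0.191],"roll":0},{"delta_pos":[-0.004,0.0145,-0.191],"roll":0},{"delta_pos":[-0.004,0.0145,-0.191],"roll":0}]' 100
python3 -m inch '[{"delta_pos":[0,0,0],"roll":0},{"delta_pos":[0,0,0],"roll":0},{"delta_pos":[0,0,0],"roll":0},{"delta_pos":[0,0,0],"roll":0}]' 55
python3 look.py g51b 51 .551 .31
```

```text
clock: 7.92
tool_pos: [0.5514, 0.3104, 0.0088]
tcp_rot: [0.761, 0.648, 0.008, -0.001]
wrist_force: [1.0, 0.5, -0.1]
gripper_width: 0.0856
clock: 8.43
tool_pos: [0.5513, 0.3111, 0.0106]
tcp_rot: [0.761, 0.648, 0.008, -0.001]
wrist_force: [-4.2, -0.4, 8.2]
gripper_width: 0.0491
tcp [0.5513 0.3111 0.0106]
wrist [    0   187   512   197 50372] width mm 299.4 len 123.9 centre [0.544 0.251]
```

View pics/g51b.png

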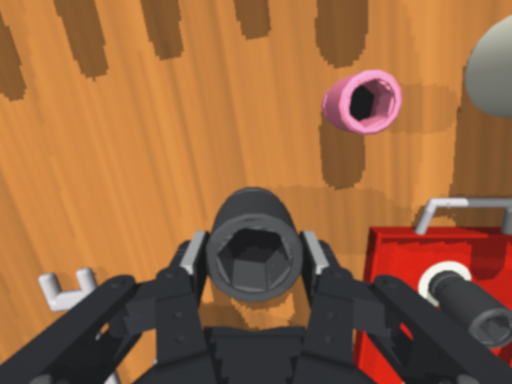

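The socket sits centred between the pads. Test lift.

```bash
python3 -m inch '[{"delta_pos":[0,0,0],"roll":0},{"delta_pos":[0,0,0],"roll":0},{"delta_pos":[0,0,0],"roll":0},{"delta_pos":[0,0,0.01],"roll":0},{"delta_pos":[0,0,0.02],"roll":0},{"delta_pos":[0,0,0.04],"roll":0},{"delta_pos":[0,0,0.04],"roll":0}]' 40
python3 look.py g51c 51 .551 .31
```

```text
clock: 9.35
tool_pos: [0.5539, 0.3121, 0.0539]
tcp_rot: [0.761, 0.648, 0.012, -0.0]
wrist_force: [0.6, 0.3, -4.3]
gripper_width: 0.0488
tcp [0.5539 0.3121 0.0539]
wrist [    0   187   512   197 50270] width mm 402.0 len 163.5 centre [0.5415 0.2004]
```

View pics/g51c.png

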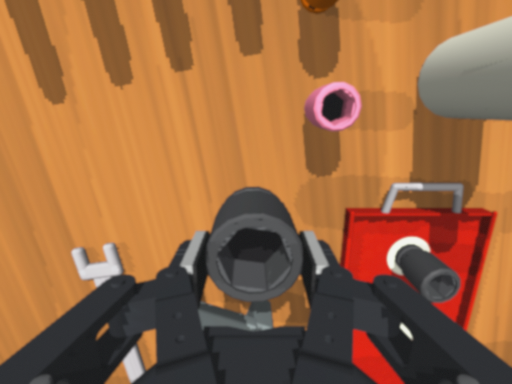

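The grip holds (-4.3 N, matching 400 g). Next I'll carry it to a hover over place_2 and refine the spot positions with the wrist camera.

```bash
python3 -m inch '[{"delta_pos":[0,0,0.05],"roll":0},{"delta_pos":[0.0,0,0.09],"roll":0},{"delta_pos":[0.014,-0.05,0.09],"roll":0},{"delta_pos":[0.028,-0.105,0.09],"roll":0},{"delta_pos":[0.042,-0.16,0.09],"roll":0},{"delta_pos":[0.057,-0.215,0.09],"roll":0},{"delta_pos":[0.071,-0.27,0.09],"roll":0},{"delta_pos":[0.08,-0.31,0.09],"roll":0},{"delta_pos":[0.088,-0.332,0.09],"roll":0},{"delta_pos":[0.088,-0.332,0.09],"roll":0},{"delta_pos":[0.088,-0.332,0.09],"roll":0}]'
cat > spots.py <<'E'
from h import *
import sys
s=state();im=grab_frame("wrist")[:,:,::-1].copy();C=cam("wrist",s);cv2.imwrite(f"pics/{sys.argv[1]}.png",im)
print("tcp",s["tool_pos"].round(4))
hsv=cv2.cvtColor(im,cv2.COLOR_BGR2HSV);w=((hsv[...,1]<60)&(hsv[...,2]>190)).astype(np.uint8)
n,l,st,ce=cv2.connectedComponentsWithStats(w)
for i in range(1,n):
    if st[i,4]>300:print(st[i],ce[i].round(1),ray(C,ce[i],.004).round(4))
E
python3 spots.py s1
```

```text
clock: 10.78
tool_pos: [0.6403, -0.019, 0.1421]
tcp_rot: [0.761, 0.649, 0.01, -0.001]
wrist_force: [0.2, 1.3, -4.9]
gripper_width: 0.0486
tcp [ 0.6403 -0.019   0.1421]
[234   0  40  24 764] [253.5   9.7] [0.6682 0.1441 0.004 ]
[ 484   30   28  337 4679] [502.2 247.7] [ 0.933  -0.1606  0.004 ]
[  0  46  20  51 332] [ 6.6 73.6] [0.4096 0.1265 0.004 ]
[ 236   76   36   38 1074] [253.1  94.6] [0.6553 0.0667 0.004 ]
[  68  119   96   37 1215] [118.3 136.3] [0.5034 0.0473 0.004 ]
[236 158  34  30 816] [252.7 173.3] [ 0.6413 -0.017   0.004 ]
[105 255  45  26 352] [129.4 269.4] [ 0.4692 -0.1138  0.004 ]
```

View pics/s1.png

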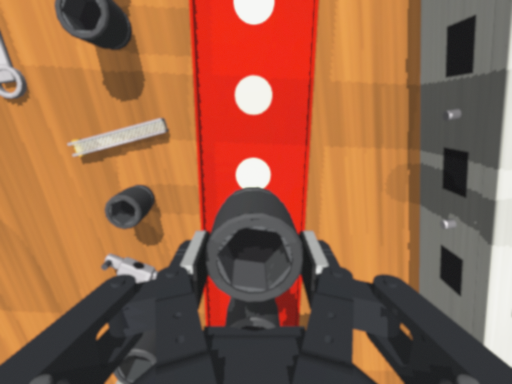

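```bash
python3 -m inch '[{"delta_pos":[0.001,0.001,-0.04],"roll":0},{"delta_pos":[0.001,0.001,-0.08],"roll":0},{"delta_pos":[0.001,0.001,-0.11],"roll":0},{"delta_pos":[0.001,0.001,-0.12],"roll":0},{"delta_pos":[0.001,0.001,-0.125],"roll":0},{"delta_pos":[0.001,0.001,-0.127],"roll":0},{"delta_pos":[0.001,0.001,-0.127],"roll":0},{"delta_pos":[0.001,0.001,-0.127],"roll":0}]'
```

```text
clock: 11.82
tool_pos: [0.6422, -0.0179, 0.0164]
tcp_rot: [0.761, 0.649, 0.011, -0.0]
wrist_force: [-0.5, 0.4, -5.3]
gripper_width: 0.0487
```

```bash
python3 -m inch '[{"delta_pos":[-0.001,0,-0.001],"roll":0},{"delta_pos":[-0.001,0,-0.003],"roll":0},{"delta_pos":[-0.001,0,-0.004],"roll":0},{"delta_pos":[-0.001,0,-0.004],"roll":0}]'
```

```text
clock: 12.32
tool_pos: [0.6417, -0.0179, 0.0146]
tcp_rot: [0.761, 0.649, 0.011, -0.0]
wrist_force: [-4.3, 0.2, 6.4]
gripper_width: 0.0489
```

```bash
python3 -m inch '[{"delta_pos":[0,0,0],"roll":0},{"delta_pos":[0,0,0],"roll":0},{"delta_pos":[0,0,0],"roll":0},{"delta_pos":[0,0,0.03],"roll":0},{"delta_pos":[0,0,0.08],"roll":0},{"delta_pos":[0,0,0.13],"roll":0},{"delta_pos":[0,-0.04,0.16],"roll":0},{"delta_pos":[0,-0.04,0.16],"roll":0},{"delta_pos":[0,-0.04,0.16],"roll":0},{"delta_pos":[0,-0.04,0.16],"roll":0}]' 75
python3 look.py p51 51 .641 -.018
```

```text
clock: 13.58
tool_pos: [0.6403, -0.0568, 0.1724]
tcp_rot: [0.761, 0.649, 0.01, -0.002]
wrist_force: [-0.2, -0.4, 0.4]
gripper_width: 0.0642
tcp [ 0.6403 -0.0568  0.1724]
wrist [ 224  120   48   49 1862] width mm 49.4 len 50.8 centre [ 0.6414 -0.0189]
```

View pics/p51.png

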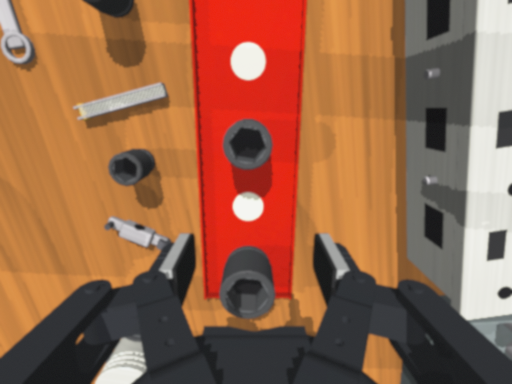

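The 51 is centred on place_2: I measure (.6414,-.0189) against a target of (.6413,-.0188). Next is the 44.

```bash
python3 spots.py s2; python3 -m inch '[{"delta_pos":[-0.03,0.05,0.01],"roll":0},{"delta_pos":[-0.06,0.1,0.01],"roll":0},{"delta_pos":[-0.09,0.15,0.01],"roll":0},{"delta_pos":[-0.114,0.195,0.01],"roll":0},{"delta_pos":[-0.114,0.195,0.01],"roll":0},{"delta_pos":[-0.114,0.195,0.01],"roll":0},{"delta_pos":[-0.114,0.195,0.01],"roll":0},{"delta_pos":[-0.114,0.195,0.01],"roll":0}]' 100
python3 look.py w44 44 .5265 .152; python3 look.py w44b 44 .5265 .152
```

```text
tcp [ 0.6405 -0.0568  0.1725]
[  0   0  26  46 427] [ 6.7 20.4] [0.4068 0.1459 0.004 ]
[  461     0    51   320 12121] [488.6 166.8] [ 0.9336 -0.1004  0.004 ]
[231  43  34  37 982] [247.6  60.8] [0.6553 0.0667 0.004 ]
[233 195  30  25 589] [247.3 207. ] [ 0.6266 -0.1045  0.004 ]
[109 218  41  27 366] [132.  232.3] [ 0.4706 -0.115   0.004 ]
[  95  350   49   34 1052] [120.  368.8] [ 0.3891 -0.3344  0.004 ]
clock: 14.68
tool_pos: [0.5272, 0.1371, 0.1826]
tcp_rot: [0.761, 0.649, 0.01, -0.002]
wrist_force: [0.9, 0.7, -0.5]
gripper_width: 0.0858
tcp [0.5272 0.1371 0.1826]
wrist [ 230  141   39   43 1301] width mm 42.7 len 47.6 centre [0.5263 0.152 ]
tcp [0.5272 0.1372 0.1826]
wrist [ 230  141   39   43 1298] width mm 42.7 len 47.6 centre [0.5262 0.1521]
```

```bash
python3 -m inch '[{"delta_pos":[-0.001,0.015,-0.05],"roll":0},{"delta_pos":[-0.001,0.015,-0.1],"roll":0},{"delta_pos":[-0.001,0.015,-0.145],"roll":0},{"delta_pos":[-0.001,0.015,-0.173],"roll":0},{"delta_pos":[-0.001,0.015,-0.173],"roll":0},{"delta_pos":[-0.001,0.015,-0.173],"roll":0},{"delta_pos":[-0.001,0.015,-0.173],"roll":0}]'
python3 -m inch '[{"delta_pos":[0,0,0],"roll":0},{"delta_pos":[0,0,0],"roll":0},{"delta_pos":[0,0,0],"roll":0},{"delta_pos":[0,0,0],"roll":0},{"delta_pos":[0,0,0],"roll":0},{"delta_pos":[0,0,0],"roll":0},{"delta_pos":[0,0,0.02],"roll":0},{"delta_pos":[0,0,0.06],"roll":0},{"delta_pos":[0,0,0.1],"roll":0},{"delta_pos":[0,0,0.13],"roll":0},{"delta_pos":[0,0,0.13],"roll":0}]' 30
python3 look.py g44 44 .526 .152
```

```text
clock: 15.65
tool_pos: [0.5281, 0.1524, 0.0116]
tcp_rot: [0.761, 0.649, 0.012, -0.0]
wrist_force: [-0.7, -0.4, -0.0]
gripper_width: 0.0851
clock: 17.02
tool_pos: [0.53, 0.1527, 0.1439]
tcp_rot: [0.761, 0.649, 0.014, 0.001]
wrist_force: [0.3, 0.5, -4.9]
gripper_width: 0.0414
tcp [0.53   0.1527 0.1439]
wrist [    0   157   512   227 47407] width mm 624.5 len 284.8 centre [ 0.5052 -0.0784]
```

View pics/g44.png

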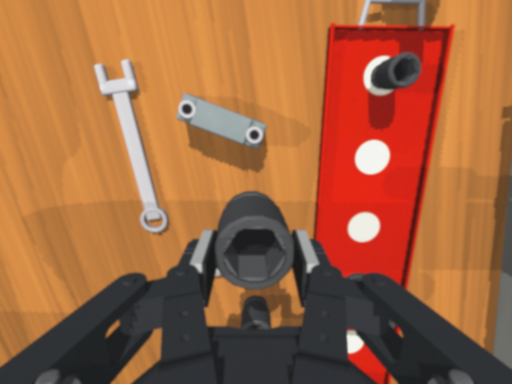

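```bash
python3 -m inch '[{"delta_pos":[0.04,-0.028,0.01],"roll":0},{"delta_pos":[0.08,-0.056,0.01],"roll":0},{"delta_pos":[0.11,-0.075,0.01],"roll":0},{"delta_pos":[0.1245,-0.0863,0.01],"roll":0},{"delta_pos":[0.1245,-0.0863,0.01],"roll":0},{"delta_pos":[0.1245,-0.0863,0.01],"roll":0},{"delta_pos":[0.1245,-0.0863,-0.03],"roll":0},{"delta_pos":[0.1245,-0.0863,-0.07],"roll":0},{"delta_pos":[0.1245,-0.0863,-0.1],"roll":0},{"delta_pos":[0.1245,-0.0863,-0.12],"roll":0},{"delta_pos":[0.1245,-0.0863,-0.122],"roll":0},{"delta_pos":[0.1245,-0.0863,-0.122],"roll":0}]'
```

```text
clock: 18.58
tool_pos: [0.6535, 0.0664, 0.0209]
tcp_rot: [0.761, 0.649, 0.013, 0.0]
wrist_force: [-0.7, -0.3, -3.4]
gripper_width: 0.0412
```

```bash
python3 -m inch '[{"delta_pos":[0.002,0,-0.001],"roll":0},{"delta_pos":[0.002,0,-0.003],"roll":0},{"delta_pos":[0.002,0,-0.005],"roll":0},{"delta_pos":[0.002,0,-0.007],"roll":0},{"delta_pos":[0.002,0,-0.007],"roll":0}]'
```

```text
clock: 19.2
tool_pos: [0.6562, 0.0665, 0.0168]
tcp_rot: [0.761, 0.649, 0.013, 0.001]
wrist_force: [-5.6, -0.3, 9.8]
gripper_width: 0.0413
```

```bash
python3 -m inch '[{"delta_pos":[0,0,0],"roll":0},{"delta_pos":[0,0,0],"roll":0},{"delta_pos":[0,0,0],"roll":0},{"delta_pos":[0,0,0.03],"roll":0},{"delta_pos":[0,0,0.08],"roll":0},{"delta_pos":[0,0,0.13],"roll":0},{"delta_pos":[0,-0.04,0.16],"roll":0},{"delta_pos":[0,-0.04,0.16],"roll":0},{"delta_pos":[0,-0.04,0.16],"roll":0},{"delta_pos":[0,-0.04,0.16],"roll":0}]' 70
python3 look.py p44 44 .655 .066; python3 spots.py s3
python3 -m inch '[{"delta_pos":[-0.05,-0.02,0.01],"roll":0},{"delta_pos":[-0.1,-0.04,0.01],"roll":0},{"delta_pos":[-0.149,-0.061,0.01],"roll":0},{"delta_pos":[-0.149,-0.061,0.01],"roll":0},{"delta_pos":[-0.149,-0.061,0.01],"roll":0},{"delta_pos":[-0.149,-0.061,0.01],"roll":0},{"delta_pos":[-0.149,-0.061,0.01],"roll":0}]' 100
python3 look.py w37 37 .507 -.025;python3 look.py w37 37 .507 -.025
```

```text
clock: 20.45
tool_pos: [0.6549, 0.0274, 0.1745]
tcp_rot: [0.761, 0.649, 0.012, -0.001]
wrist_force: [-0.6, -0.1, 0.1]
gripper_width: 0.0599
tcp [0.6549 0.0274 0.1745]
wrist [ 226  123   40   42 1329] width mm 42.4 len 44.2 centre [0.6545 0.0655]
tcp [0.655  0.0274 0.1747]
[  444     0    68   362 18215] [479.8 168.1] [ 0.9409 -0.017   0.004 ]
[   0   22   34  100 1016] [13.5 75.8] [0.4068 0.1769 0.004 ]
[230  43  34  37 989] [246.5  60.9] [0.6694 0.1515 0.004 ]
[ 88 162  80  28 630] [127.6 174.7] [0.5013 0.0456 0.004 ]
[233 255  28  22 473] [246.3 265.4] [ 0.6265 -0.1051  0.004 ]
clock: 21.42
tool_pos: [0.5072, -0.0333, 0.185]
tcp_rot: [0.76, 0.65, 0.012, -0.0]
wrist_force: [0.2, 0.3, 0.3]
gripper_width: 0.0854
tcp [ 0.5072 -0.0333  0.185 ]
wrist [235 150  31  35 879] width mm 34.9 len 39.9 centre [ 0.5068 -0.0246]
tcp [ 0.507  -0.0333  0.185 ]
wrist [235 150  31  35 880] width mm 34.9 len 39.9 centre [ 0.5066 -0.0247]
```

```bash
python3 -m inch '[{"delta_pos":[-0.001,0.0085,-0.05],"roll":0},{"delta_pos":[-0.001,0.0085,-0.1],"roll":0},{"delta_pos":[-0.001,0.0085,-0.145],"roll":0},{"delta_pos":[-0.001,0.0085,-0.175],"roll":0},{"delta_pos":[-0.001,0.0085,-0.175],"roll":0},{"delta_pos":[-0.001,0.0085,-0.175],"roll":0},{"delta_pos":[-0.001,0.0085,-0.175],"roll":0}]'
python3 -m inch '[{"delta_pos":[0,0,0],"roll":0},{"delta_pos":[0,0,0],"roll":0},{"delta_pos":[0,0,0],"roll":0},{"delta_pos":[0,0,0],"roll":0},{"delta_pos":[0,0,0],"roll":0},{"delta_pos":[0,0,0],"roll":0},{"delta_pos":[0,0,0.02],"roll":0},{"delta_pos":[0,0,0.06],"roll":0},{"delta_pos":[0,0,0.1],"roll":0},{"delta_pos":[0,0,0.13],"roll":0},{"delta_pos":[0,0,0.13],"roll":0}]' 20
python3 look.py g37 37 .526 .152
```

```text
clock: 22.4
tool_pos: [0.5078, -0.0253, 0.0118]
tcp_rot: [0.76, 0.65, 0.014, 0.001]
wrist_force: [0.3, -0.2, -0.3]
gripper_width: 0.0854
clock: 23.78
tool_pos: [0.5098, -0.0257, 0.1441]
tcp_rot: [0.76, 0.65, 0.015, 0.004]
wrist_force: [0.4, 0.3, -1.8]
gripper_width: 0.0332
tcp [ 0.5098 -0.0257  0.1441]
wrist [ 356   35   67   55 2746] width mm 59.7 len 44.3 centre [0.649  0.0695]
```

View pics/g37.png

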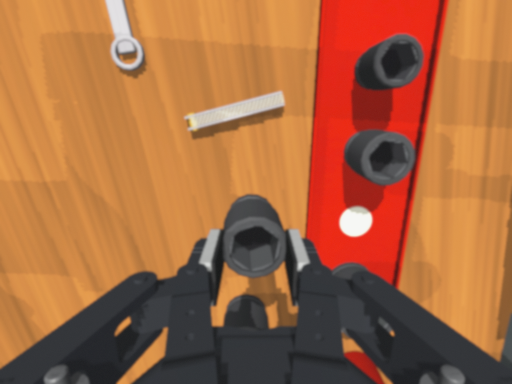

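```bash
python3 -m inch '[{"delta_pos":[0.035,0.04,0.01],"roll":0},{"delta_pos":[0.07,0.08,0.01],"roll":0},{"delta_pos":[0.105,0.12,0.01],"roll":0},{"delta_pos":[0.14,0.155,0.01],"roll":0},{"delta_pos":[0.16,0.176,0.01],"roll":0},{"delta_pos":[0.16,0.176,0.01],"roll":0},{"delta_pos":[0.16,0.176,0.01],"roll":0},{"delta_pos":[0.16,0.176,-0.03],"roll":0},{"delta_pos":[0.16,0.176,-0.07],"roll":0},{"delta_pos":[0.16,0.176,-0.1],"roll":0},{"delta_pos":[0.16,0.176,-0.12],"roll":0},{"delta_pos":[0.16,0.176,-0.122],"roll":0},{"delta_pos":[0.16,0.176,-0.122],"roll":0}]'
```

```text
clock: 25.45
tool_pos: [0.6688, 0.1505, 0.0211]
tcp_rot: [0.76, 0.649, 0.015, 0.002]
wrist_force: [-0.1, -0.1, -2.0]
gripper_width: 0.0337
```

```bash
python3 -m inch '[{"delta_pos":[0.001,0,-0.001],"roll":0},{"delta_pos":[0.001,0,-0.003],"roll":0},{"delta_pos":[0.001,0,-0.005],"roll":0},{"delta_pos":[0.001,0,-0.007],"roll":0},{"delta_pos":[0.001,0,-0.007],"roll":0}]'
```

```text
clock: 26.08
tool_pos: [0.6704, 0.1508, 0.0168]
tcp_rot: [0.76, 0.65, 0.015, 0.002]
wrist_force: [-4.2, -0.4, 8.2]
gripper_width: 0.0334
```

```bash
python3 -m inch '[{"delta_pos":[0,0,0],"roll":0},{"delta_pos":[0,0,0],"roll":0},{"delta_pos":[0,0,0],"roll":0},{"delta_pos":[0,0,0.03],"roll":0},{"delta_pos":[0,0,0.08],"roll":0},{"delta_pos":[0,0,0.13],"roll":0},{"delta_pos":[0,-0.04,0.16],"roll":0},{"delta_pos":[0,-0.04,0.16],"roll":0},{"delta_pos":[0,-0.04,0.16],"roll":0},{"delta_pos":[0,-0.04,0.16],"roll":0}]' 65
python3 look.py p37 37 .669 .151
python3 -m inch '[{"delta_pos":[-0.03,-0.05,0.01],"roll":0},{"delta_pos":[-0.06,-0.1,0.01],"roll":0},{"delta_pos":[-0.09,-0.15,0.01],"roll":0},{"delta_pos":[-0.12,-0.2,0.01],"roll":0},{"delta_pos":[-0.15,-0.25,0.01],"roll":0},{"delta_pos":[-0.18,-0.3,0.01],"roll":0},{"delta_pos":[-0.195,-0.326,0.01],"roll":0},{"delta_pos":[-0.195,-0.326,0.01],"roll":0},{"delta_pos":[-0.195,-0.326,0.01],"roll":0},{"delta_pos":[-0.195,-0.326,0.01],"roll":0},{"delta_pos":[-0.195,-0.326,0.01],"roll":0}]' 100
python3 look.py w58 58 .474 -.212
python3 - <<'E'
from h import *
A,B=cam("top"),cam("scene")
for p,q in(((436,262),(78,298)),):
    for z in(.03,.05,.07,.09):print(z,ray(A,p,z)[:2].round(3),ray(B,q,z)[:2].round(3))
E
```

```text
clock: 27.32
tool_pos: [0.669, 0.1116, 0.1744]
tcp_rot: [0.76, 0.65, 0.014, 0.001]
wrist_force: [-0.1, -0.6, 0.4]
gripper_width: 0.0551
tcp [0.669  0.1116 0.1744]
wrist [230 125  33  35 899] width mm 35.0 len 37.1 centre [0.6696 0.1508]
clock: 28.75
tool_pos: [0.4746, -0.2133, 0.1844]
tcp_rot: [0.759, 0.651, 0.014, 0.001]
wrist_force: [1.3, -0.1, 0.1]
gripper_width: 0.0855
tcp [ 0.4746 -0.2133  0.1844]
wrist [ 225  146   52   56 2248] width mm 56.5 len 62.2 centre [ 0.4742 -0.2104]
0.03 [ 0.432 -0.324] [ 0.416 -0.308]
0.05 [ 0.433 -0.316] [ 0.43  -0.309]
0.07 [ 0.435 -0.308] [ 0.443 -0.309]
0.09 [ 0.436 -0.301] [ 0.457 -0.31 ]
```

View pics/w58.png

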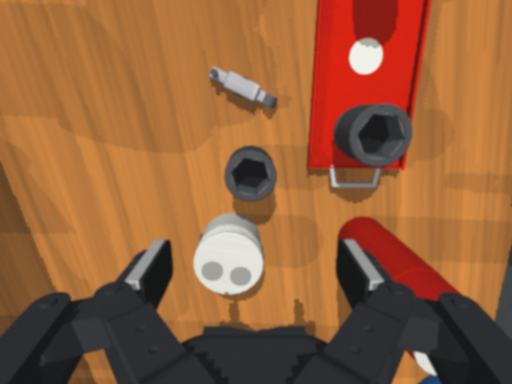

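The 37 is centred on place_4: (.6696,.1508) against a target of (.6697,.151). The wrist view shows the 58 at (250,173). The piston, about 65 mm tall and centred at y≈-.31, stays clear of the fingers and body. Now I'll pick the 58.

```bash
python3 -m inch '[{"delta_pos":[-0.001,0.003,-0.05],"roll":0},{"delta_pos":[-0.001,0.003,-0.1],"roll":0},{"delta_pos":[-0.001,0.003,-0.14],"roll":0},{"delta_pos":[-0.001,0.003,-0.167],"roll":0},{"delta_pos":[-0.001,0.003,-0.167],"roll":0},{"delta_pos":[-0.001,0.003,-0.167],"roll":0},{"delta_pos":[-0.001,0.003,-0.167],"roll":0}]'
python3 -m inch '[{"delta_pos":[0,0,0],"roll":0},{"delta_pos":[0,0,0],"roll":0},{"delta_pos":[0,0,0],"roll":0},{"delta_pos":[0,0,0],"roll":0},{"delta_pos":[0,0,0],"roll":0},{"delta_pos":[0,0,0],"roll":0},{"delta_pos":[0,0,0.02],"roll":0},{"delta_pos":[0,0,0.06],"roll":0},{"delta_pos":[0,0,0.1],"roll":0},{"delta_pos":[0,0,0.13],"roll":0},{"delta_pos":[0,0,0.13],"roll":0}]' 45
python3 look.py g58 58 .526 .152
```

```text
clock: 29.68
tool_pos: [0.4751, -0.2114, 0.0193]
tcp_rot: [0.759, 0.651, 0.014, 0.003]
wrist_force: [0.4, -0.0, 0.5]
gripper_width: 0.0857
clock: 31.05
tool_pos: [0.4767, -0.2125, 0.1515]
tcp_rot: [0.759, 0.651, 0.015, 0.006]
wrist_force: [-0.5, -0.0, -4.5]
gripper_width: 0.0552
tcp [ 0.4767 -0.2125  0.1515]
wrist [217  85  60  23 219] width mm 52.9 len 19.8 centre [ 0.4834 -0.1487]
```

View pics/g58.png

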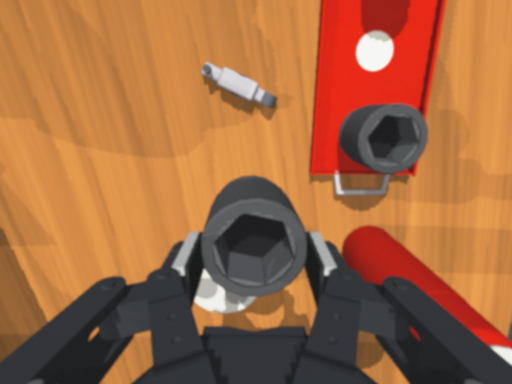

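```bash
python3 -m inch '[{"delta_pos":[0.04,0.028,0.01],"roll":0},{"delta_pos":[0.08,0.056,0.01],"roll":0},{"delta_pos":[0.12,0.085,0.01],"roll":0},{"delta_pos":[0.151,0.107,0.01],"roll":0},{"delta_pos":[0.151,0.107,0.01],"roll":0},{"delta_pos":[0.151,0.107,0.01],"roll":0},{"delta_pos":[0.151,0.107,-0.03],"roll":0},{"delta_pos":[0.151,0.107,-0.07],"roll":0},{"delta_pos":[0.151,0.107,-0.1],"roll":0},{"delta_pos":[0.151,0.107,-0.12],"roll":0},{"delta_pos":[0.151,0.107,-0.122],"roll":0},{"delta_pos":[0.151,0.107,-0.122],"roll":0}]'
```

```text
clock: 32.6
tool_pos: [0.6269, -0.105, 0.0282]
tcp_rot: [0.759, 0.65, 0.015, 0.004]
wrist_force: [0.1, -0.5, -5.0]
gripper_width: 0.0549
```

```bash
python3 -m inch '[{"delta_pos":[0,-0.001,-0.001],"roll":0},{"delta_pos":[0,-0.001,-0.003],"roll":0},{"delta_pos":[0,-0.001,-0.005],"roll":0},{"delta_pos":[0,-0.001,-0.007],"roll":0},{"delta_pos":[0,-0.001,-0.007],"roll":0}]'
```

```text
clock: 33.22
tool_pos: [0.6276, -0.1061, 0.024]
tcp_rot: [0.759, 0.651, 0.015, 0.005]
wrist_force: [-4.6, 1.3, 8.9]
gripper_width: 0.055
```

```bash
python3 -m inch '[{"delta_pos":[0,0,0],"roll":0},{"delta_pos":[0,0,0],"roll":0},{"delta_pos":[0,0,0],"roll":0},{"delta_pos":[0,0,0.03],"roll":0},{"delta_pos":[0,0,0.08],"roll":0},{"delta_pos":[0,0,0.13],"roll":0},{"delta_pos":[0,-0.04,0.16],"roll":0},{"delta_pos":[0,-0.04,0.16],"roll":0},{"delta_pos":[0,-0.04,0.16],"roll":0},{"delta_pos":[0,-0.04,0.16],"roll":0}]' 85
python3 look.py p58 58 .627 -.105
python3 -m inch '[{"delta_pos":[-0.04,0,0.02],"roll":0},{"delta_pos":[-0.09,0,0.02],"roll":0},{"delta_pos":[-0.15,0,0.02],"roll":0},{"delta_pos":[-0.2,0,0.02],"roll":0},{"delta_pos":[-0.23,0,0.02],"roll":0},{"delta_pos":[-0.23,0,0.02],"roll":0},{"delta_pos":[-0.23,0,0.02],"roll":0}]'
python3 - <<'E'
from look import *
im=grab_frame("top")[:,:,::-1].copy();cv2.imwrite("pics/topf.png",im);C=cam("top")
for D,h,e in((30,.05,(.684,.235)),(37,.054,(.6697,.151)),(44,.058,(.6555,.066)),(51,.062,(.6413,-.0188)),(58,.066,(.627,-.1048)),(65,.07,(.613,-.19))):
    find(im,C,h,D/1000,e,D)
    find(cv2.imread("pics/top0.png"),C,h,D/1000,e,"start") if D in(30,65) else 0
cv2.imwrite("pics/topfc.png",cv2.resize(im[100:290,140:440],None,fx=2.5,fy=2.5))
E
```

```text
clock: 34.48
tool_pos: [0.6264, -0.1449, 0.1817]
tcp_rot: [0.759, 0.651, 0.014, 0.003]
wrist_force: [-0.4, 0.3, -0.6]
gripper_width: 0.0728
tcp [ 0.6264 -0.1449  0.1817]
wrist [ 221  113   54   57 2373] width mm 56.3 len 58.8 centre [ 0.6291 -0.1055]
clock: 35.4
tool_pos: [0.3973, -0.1447, 0.2018]
tcp_rot: [0.759, 0.651, 0.015, 0.003]
wrist_force: [-0.1, 0.9, 0.0]
gripper_width: 0.0727
30 [187 139  14  15 148] width mm 28.9 len 36.7 centre [0.684  0.2341]
start [187 139  15  15 146] width mm 29.1 len 36.7 centre [0.684 0.234]
37 [223 145  16  17 210] width mm 35.8 len 41.2 centre [0.6683 0.1491]
44 [259 150  18  20 281] width mm 41.6 len 45.5 centre [0.6534 0.0638]
51 [293 155  23  23 405] width mm 50.0 len 54.0 centre [ 0.6407 -0.0195]
58 [329 160  28  26 557] width mm 57.3 len 65.0 centre [ 0.628  -0.1059]
65 [363 166  33  29 748] width mm 64.4 len 77.5 centre [ 0.6126 -0.1887]
start [362 166  34  29 750] width mm 64.4 len 76.7 centre [ 0.6126 -0.1887]
```

View pics/topfc.png

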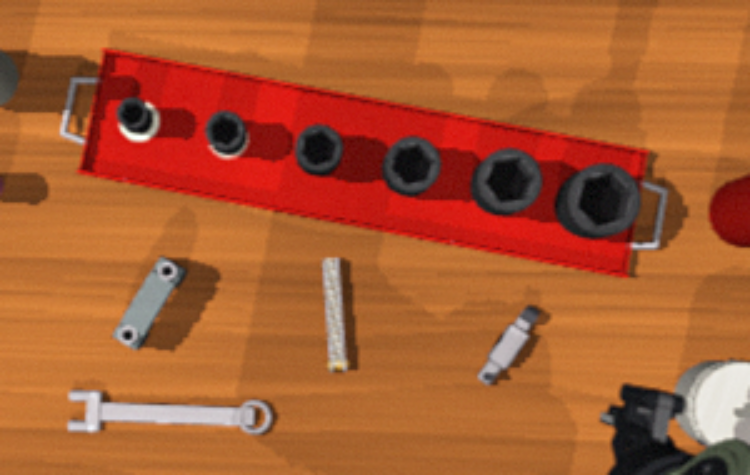

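```bash
python3 -c "
from bench import *
print(sign_off())"
```

```text
the job is handed in; nothing more can be done
None
```

The four loose sockets now stand upright, open end up, on the four white spots, and I've handed the job in. From the robot's right the row runs 65, 58, 51, 44, 37, 30. It finished at about 35 s, with the gripper withdrawn and touching nothing.

**Final checks:**
- **Wrist camera, after each release:** all four sockets were within about 2 mm of their spot centres. The 58 was the furthest off, by about 2 mm; the 51 and 37 were under 1 mm.
- **Top camera, last picture:** it agreed to about 1–3 mm. The 44 differed most: about 2.6 mm off in this view, but only about 1.4 mm in the wrist view.
- **End sockets:** they read the same position in the top view before and after, to 0.1 mm.

**What went wrong:** a re-grip of the 51, 8 mm higher than the first grip, slipped off. The shut fingers pressed on it and it leaned over, with the wrist force reaching 48 N (limit 120 N) at the end of that move. I lifted away, it rocked back upright where it had stood, and the next, lower grip held. That press also left the tool tilted; the tilt grew to roughly 2° over the run, with no visible effect on how the sockets stand.

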